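# Load the drying sheet on the middle rails

### The arm

A 7-joint arm with a two-finger parallel gripper is mounted at the origin on a cart in front of the work surface, level with it; the furniture and walls round the work are solid. World frame = base frame: x ahead of the robot, y to its left, z up, the work surface at z = 0. Lengths are in mm, angles in rad, forces in N, time in s.
With the tool pointing down it reaches from about 400 to 900 mm from the base axis. Payload 5.5 kg.
Tool frame: the origin (TCP) lies midway between the tips of the shut fingers; the grasp point (between the pads) lies 19 mm behind it; z points along the fingers, y is the line along which they close (so a half turn about z gives the same grasp; the last joint's range is limited). The gripper opens to 85 mm and grips with 20 to 120 N. Pads are 22 mm wide; open, the fingers measure 114 mm over their backs; the gripper's body (76 mm by 85 mm) begins 54 mm behind the grasp point. The pads swing forward as they close: fully open they stand 13 mm farther back than shut.
Start: joints at [-1.05, 0.501, -0.427, 1.55, 0.221, 1.138, -0.21], TCP at [165.682, 628.53, 231.31] pointing down, gripper open.
Joint ranges: [-2.88, 2.88], [-0.31, 2.03], [-1.54, 1.56], [0.2, 2.42], [-1.41, 4.55], [0.19, 2.02], [-2.57, 2.57]. Speed limits (rad/s): [2.57, 2.57, 3.14, 3.14, 3.14, 3.14, 3.14].

### API

Orientations are given as a unit quaternion [w, x, y, z].
In Python, from rig import robot gives the robot as it stands.
- The arm moves only by the tool carry_out, never from a script. Its argument "rows" is a list of rows, each an object with "xyz": the shift along the tool's x, y, z in cm, a list of three; "twist": the turn about the tool's z in degrees; "hand": the finger opening in cm, from 0 to 8.54. A call has 1 to 8 rows; each row is the pose to reach, as a shift and turn from the pose commanded when the call began, along the tool's axes at that moment; what a row does not reach only later rows make up. A row lasts 1/10 s, in which the tool goes at most 50 mm and 8.59 degrees, less where a joint would pass 70% of its speed; a pose out of reach is approached as far as the arm can. A call with a gripper value outside its range is refused whole. The fingers move at their own pace and stop on an object; "force" is the grip in N (left out, the last holds). Time passes only in rows, so rows that repeat a pose let the fingers close. It gives the time, the measured TCP pose, the force, the opening and the grip force at its end, in the units of the state.
- robot.state(): the state, without advancing time (a new reading comes with each control period).
- robot.snapshot(name): name is "scene" or "top"; returns a dict with "color" (480x640x3 uint8, red, green, blue), "z_map" (480x640 float32, mm along the optical axis (not along the pixel's ray), 0 where there is no reading), "fx", "fy", "cx", "cy" (pixels), "R" (3x3) and "t" (3): a world point X has camera coordinates R X + t. Camera axes: x right, y down, z forward; pixel columns grow to the right and rows downward; lengths in mm; the calibration is good to about 2 mm. A picture is of the moment at which its call begins.
- robot.finish_job(): hands the job in; it is judged then, once.
The state is a dict: "time_s": time; "q": joint angles; "qvel": joint speeds; "effort": joint torques, N m; "position": TCP position; "eef_rot": TCP orientation; "force": force on the tool from outside, world axes, zero at the start; "torque": the same for the moment, N m; "grip_width": finger opening in mm; "grasp_force": force on a finger pad.
Only numpy, scipy, OpenCV 4.12 (cv2) and the standard library are available. Lean on these libraries where they do the work, as an engineer would, in place of code of your own. Each camera call takes 0.05 s, during which the arm holds its last target. There are 200 camera calls.

### The job

Pick up the flat perforated drying sheet by its upright grip and slide it into the open front of the drying rack on the middle of the three rail pairs, lying flat and pushed home towards the back stops, with the grip end left sticking out in front. Let go of it, and leave the pan on the lowest rails and the small bottle as they are.

Things in the scene. Friction and masses are not known exactly. Their poses are not given: they have to be found in the camera images.
- sheet: Loose slotted aluminium sheet 160 (x) x 110 (y) x 3 mm, 0.12 kg, flat on the bench, +x end roughly to the robot's left. Origin: centre of underside, z up. Grip: black upright fin on the centre line near the -x end, centred at x = -55 mm, 40 long (x), 10 thick (y), top 48 mm above the underside, on a foot 48 x 24 mm whose top is at 6 mm. Pinch the fin across y from above.
- rack: Fixed steel rack 115 (x) x 143 (y) x 169 mm. Origin: mid-plan, 0-15 mm below bench top. Sheet enters at -x and slides to +x (about robot's left). Ledge pairs, tops at z = 35, 80 (middle), 125 mm: 3 thick, x -57.5 to 57.5, 90 clear between; side webs 122 apart, 14 high, flared 22 mm ahead of the ledges; stop faces at x = 54.5. Home: sheet origin at x = -25.5, y = 0, z = 80, fin outside.
- pan: Loose plain aluminium pan without a grip, 104 x 110 x 12 mm, origin at the centre of its underside, already lying on the lowest rails of the rack. To be left alone.
- bottle: Small white reagent bottle with a green cap, 40 mm across, 75 mm high, origin at the centre of its foot, standing on the bench beyond the work. To be left alone.

How it is judged:
By the outcome, as a careful person would: the job done as asked, in the order asked, and still so for the second after the job is handed in, with the robot touching nothing.
It also fails if it takes over 48 s, if anything falls off the work surface, if the arm or the gripper's body presses on something with over 40 N, if the wrist force passes 120 N, or if a joint passes its speed limit or range.

## Working session

There is one attempt and no reset: what is moved stays moved. The work goes in short steps, Python scripts to look and compute and a tool call to move; the robot and the scene stay as the last step left them, time stands still between calls to the robot, and variables do not carry over. Pictures are saved under pics/ and viewed, at most 10 in all, crops included, and the job is handed in when it is done.

Besides the shell and the picture viewer there is one more tool, called after "Call:" as name(argument=value, ...) on one line, values as JSON. carry_out: Moves the arm, as the interface text tells. Its arguments: {"type":"object","properties":{"rows":{"type":"array","items":{"type":"object","properties":{"xyz":{"type":"array","items":{"type":"number"}},"twist":{"type":"number"},"hand":{"type":"number"}}}},"force":{"type":"number"}},"required":["rows"]}

```bash
ls; mkdir -p pics; python3 - <<'E'
from rig import robot
import cv2,numpy as np,pickle
d={n:robot.snapshot(n) for n in("scene","top")}
pickle.dump(d,open('s0.pkl','wb'))
for n in d:
    cv2.imwrite(f'pics/{n}0.png',d[n]["color"][...,::-1]); print(n,d[n]["fx"],d[n]["cx"],d[n]["cy"],np.round(d[n]["R"],3).tolist(),np.round(d[n]["t"],1))
s=robot.state(); print(s["position"],s["eef_rot"],s["time_s"],s["grip_width"])
E
```

```text
pics
scene 514.5661905851039 316.86701724870085 230.34457291661056 [[-0.996, 0.088, 0.023], [0.03, 0.56, -0.828], [-0.085, -0.824, -0.561]] [ 514.1  -13.7 1273.3]
top 455.31343667884113 315.18939679584975 238.48389570459764 [[-0.029, -0.999, 0.014], [-0.996, 0.028, -0.084], [0.083, -0.016, -0.996]] [ 37.3 504.6 938.5]
[165.61863175 627.89648403 230.34929299] [-1.36040965e-04  1.28546206e-01  9.91703123e-01 -8.77840585e-04] 0.1 85.36883867352778
```

View pics/scene0.png

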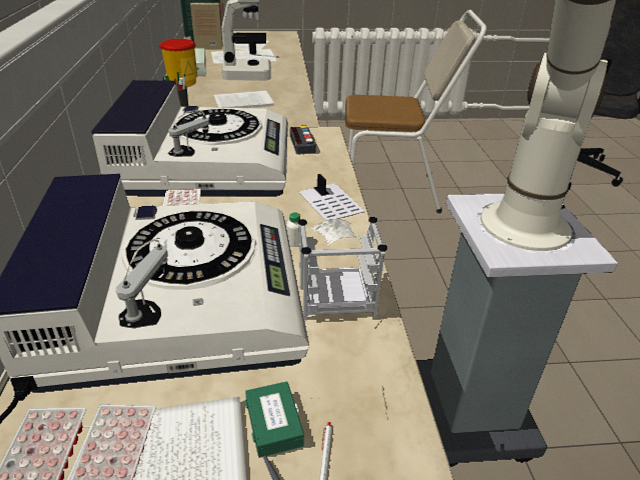

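View pics/top0.png

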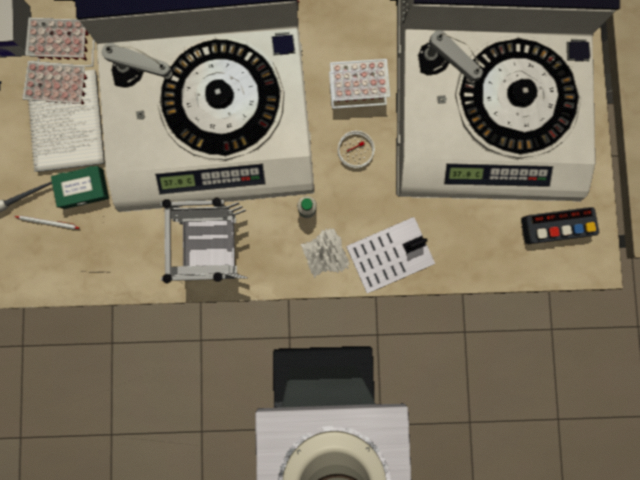

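The scene view shows the sheet (~(333,200)), its black fin (320,183), the rack (300–385, 220–315) and the bottle at (294,222). In the top view the sheet is centred near (390,255) with the fin at (415,243). The rack is at (165–240, 200–280) and opens to the right.

```bash
cat > h.py <<'E'
import numpy as np,cv2,pickle
def ray(s,uv,z):
    "pixels -> world points on plane z"
    uv=np.atleast_2d(np.asarray(uv,float)); R=np.array(s["R"]);t=np.array(s["t"])
    d=np.c_[(uv[:,0]-s["cx"])/s["fx"],(uv[:,1]-s["cy"])/s["fy"],np.ones(len(uv))]@R
    c=-R.T@t
    return c+d*((z-c[2])/d[:,2])[:,None]
def cloud(s):
    v,u=np.mgrid[:480,:640]; Z=s["z_map"]
    P=np.stack([(u-s["cx"])/s["fx"]*Z,(v-s["cy"])/s["fy"]*Z,Z],-1)
    return (P-np.array(s["t"]))@np.array(s["R"])
def proj(s,X):
    c=np.atleast_2d(X)@np.array(s["R"]).T+np.array(s["t"])
    return np.c_[c[:,0]/c[:,2]*s["fx"]+s["cx"],c[:,1]/c[:,2]*s["fy"]+s["cy"]]
E
python3 - <<'E'
from h import *
d=pickle.load(open('s0.pkl','rb')); T=d["top"];S=d["scene"]
a=T["color"][190:300,150:260,::-1]; b=S["color"][205:325,285:395,::-1]
a=cv2.resize(a,(400,400),interpolation=cv2.INTER_CUBIC);b=cv2.resize(b,(400,436),interpolation=cv2.INTER_CUBIC)[:400]
c=cv2.resize(T["color"][190:300,290:450,::-1],(582,400),interpolation=cv2.INTER_CUBIC)
cv2.imwrite('pics/rack.png',np.hstack([a,b])); 
P=cloud(T)
# sheet
hsv=cv2.cvtColor(T["color"],cv2.COLOR_RGB2HSV)
m=np.zeros((480,640),np.uint8); m[210:295,346:440]=255
w=cv2.bitwise_and(m,((hsv[...,1]<40)&(hsv[...,2]>150)|(hsv[...,2]<110)).astype(np.uint8)*255)
w=cv2.morphologyEx(w,cv2.MORPH_OPEN,np.ones((3,3)));w=cv2.morphologyEx(w,cv2.MORPH_CLOSE,np.ones((7,7)))
cn=max(cv2.findContours(w,0,2)[0],key=cv2.contourArea)
W=ray(T,cn[:,0],3); r=cv2.minAreaRect(W[:,:2].astype(np.float32)); print("rect",r,cv2.boxPoints(r).tolist(), cv2.boundingRect(cn))
k=m&((hsv[...,2]<70)*255).astype(np.uint8); k[:,:398]=0
cb=max(cv2.findContours(k,0,2)[0],key=cv2.contourArea); F=ray(T,cb[:,0],48);print("fin",cv2.minAreaRect(F[:,:2].astype(np.float32)),cv2.boundingRect(cb))
print("finz",np.percentile(P[k>0][:,2],[10,50,90,97]),"bench",np.median(P[250:262,260:290,2]),"sheetz",np.median(P[w>0][:,2]))
# rack heights
q=P[195:290,158:245]; z=q[...,2]; h,e=np.histogram(z[z>-20],bins=np.arange(-10,200,5)); print(dict(zip(e[:-1].astype(int).tolist(),h.tolist())))
# dark caps
kk=np.zeros_like(m); kk[195:290,158:260]=((hsv[195:290,158:260,2]<50)*255)
n,l,st,ce=cv2.connectedComponentsWithStats(kk)
for i in range(1,n):
    if st[i,4]>8:
        zz=np.percentile(P[l==i][:,2],80); print(np.round(ce[i],1),st[i,4],zz.round(1),ray(T,ce[i],165).round(1))
ks=np.zeros_like(m); g=cv2.cvtColor(S["color"],cv2.COLOR_RGB2GRAY); ks[205:325,285:395]=((g[205:325,285:395]<50)*255)
PS=cloud(S);n,l,st,ce=cv2.connectedComponentsWithStats(ks)
for i in range(1,n):
    if st[i,4]>8: print("S",np.round(ce[i],1),st[i,4],np.median(PS[l==i],0).round(1),ray(S,ce[i],165).round(1))
E
```

```text
rect ((469.20562744140625, -139.68826293945312), (110.3298568725586, 165.49681091308594), 22.017282485961914) [[387.0426025390625, -83.65520477294922], [449.0850830078125, -237.08245849609375], [551.36865234375, -195.7213134765625], [489.326171875, -42.2940673828125]] (347, 218, 87, 74)
fin ((486.2878112792969, -181.8579864501953), (21.152908325195312, 48.364173889160156), 22.19287109375) (404, 237, 23, 17)
finz [ 5.06065607  9.35036556 48.51776529 50.42199406] bench -0.22804443492648574 sheetz 3.6507827298046
{-10: 12, -5: 1487, 0: 1121, 5: 3, 10: 3, 15: 1, 20: 0, 25: 285, 30: 1799, 35: 176, 40: 144, 45: 2, 50: 3, 55: 14, 60: 30, 65: 37, 70: 218, 75: 174, 80: 234, 85: 117, 90: 7, 95: 3, 100: 2, 105: 4, 110: 7, 115: 754, 120: 245, 125: 45, 130: 164, 135: 13, 140: 3, 145: 1, 150: 21, 155: 667, 160: 413, 165: 25, 170: 0, 175: 0, 180: 0, 185: 0, 190: 0}
[216.5 201.8] 52 164.2 [[564.4 200.5 165. ]]
[166.6 203.7] 55 164.1 [[563.4 289.9 165. ]]
[217.5 276.7] 56 164.3 [[430.3 200.3 165. ]]
[166.7 278.2] 53 164.5 [[430.3 289.9 165. ]]
S [301.5 221.3] 44 [565.  202.9 161.3] [[567.2 207.7 165. ]]
S [372.7 219.5] 40 [431.2 203.2 161.4] [[432.5 208.5 165. ]]
S [382.1 247.4] 48 [430.6 293.3 161.6] [[431.8 298.3 165. ]]
S [305.7 250.2] 52 [565.1 294.3 161.3] [[565.6 299.1 165. ]]
S [286.1 286.3] 58 [600.7 311.5  92.6] [[602.9 392.3 165. ]]
```

View pics/rack.png

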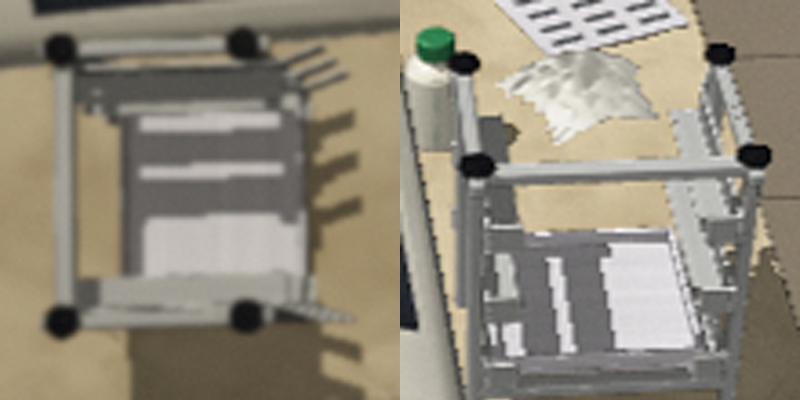

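The enlarged views show the rack's four black caps, three ledge levels with flares on the right, and the pan on the lowest rails. The bottle stands just off the rack's far front corner.

```bash
python3 - <<'E'
from h import *
d=pickle.load(open('s0.pkl','rb')); T=d["top"];S=d["scene"]
P=cloud(T);Q=cloud(S)
for nm,C,sl in(("T",P,np.s_[195:290,155:262]),("S",Q,np.s_[205:325,285:395])):
    q=C[sl].reshape(-1,3); q=q[(q[:,0]>400)&(q[:,0]<590)&(q[:,1]>130)&(q[:,1]<330)]
    for lo,hi in((60,74.5),(68,92),(110,121.5),(121.5,140)):
        for s,(a,b) in(("near",(415,497)),("far",(497,580))):
            p=q[(q[:,2]>lo)&(q[:,2]<hi)&(q[:,0]>a)&(q[:,0]<b)]
            if len(p)>15: print(nm,lo,hi,s,len(p),"x",np.percentile(p[:,0],[3,25,50,75,97]).round(1),"y",np.percentile(p[:,1],[1,5,50,95,99]).round(1),"z",np.percentile(p[:,2],[10,50,90]).round(1))
# bottle
for nm,s,C,(u0,u1,v0,v1) in(("T",T,P,(290,325,185,225)),("S",S,Q,(284,308,205,235))):
    hs=cv2.cvtColor(s["color"],cv2.COLOR_RGB2HSV)[v0:v1,u0:u1]
    m=(hs[...,0]>50)&(hs[...,0]<95)&(hs[...,1]>120); p=C[v0:v1,u0:u1][m]
    v,u=np.nonzero(m); print("cap",nm,m.sum(),np.median(p,0).round(1),ray(s,[u.mean()+u0,v.mean()+v0],70).round(1))
p=P[210:290,395:440].reshape(-1,3); p=p[(p[:,2]>38)&(p[:,2]<60)]; print("fin",len(p),cv2.minAreaRect(p[:,:2].astype(np.float32)),np.median(p,0))
# same in scene view
p=Q[165:215,305:345].reshape(-1,3); p=p[(p[:,2]>38)&(p[:,2]<60)&(p[:,0]<540)&(p[:,0]>430)]; print("finS",len(p),p.mean(0),p.min(0),p.max(0))
hs=cv2.cvtColor(S["color"],cv2.COLOR_RGB2HSV); m=np.zeros((480,640),np.uint8); m[180:222,297:368]=((hs[180:222,297:368,1]<25)&(hs[180:222,297:368,2]>170))*255
m=cv2.morphologyEx(cv2.morphologyEx(m,cv2.MORPH_OPEN,np.ones((2,2))),cv2.MORPH_CLOSE,np.ones((5,5)))
c=max(cv2.findContours(m,0,2)[0],key=cv2.contourArea); print("sheetS",cv2.minAreaRect(ray(S,c[:,0],3)[:,:2].astype(np.float32)),cv2.boundingRect(c))
E
```

```text
T 60 74.5 near 34 x [426.3 434.5 441.4 449.2 453.1] y [188.7 189.6 194.  228.3 287.8] z [67.4 72.3 74.2]
T 60 74.5 far 135 x [543.1 544.8 546.6 547.9 565. ] y [188.6 191.  236.2 295.6 300. ] z [71.1 73.2 74.3]
T 68 92 near 60 x [426.4 431.4 439.3 445.8 453.1] y [166.2 170.1 191.8 287.5 287.9] z [71.5 74.5 87.8]
T 68 92 far 247 x [543.1 544.8 547.  549.1 566.6] y [168.5 175.1 227.7 299.7 302.8] z [71.9 74.4 84.6]
T 110 121.5 near 455 x [437.7 441.4 445.3 449.1 452.5] y [189.7 194.  243.9 290.  294.5] z [116.9 119.  120.7]
T 110 121.5 far 490 x [543.3 547.1 551.3 555.7 559.5] y [189.6 193.9 242.9 291.1 295.6] z [116.9 118.9 120.5]
T 121.5 140 near 100 x [428.8 435.  435.9 436.9 450.9] y [166.8 170.3 224.9 283.2 290.3] z [122.2 132.2 134.3]
T 121.5 140 far 183 x [547.4 559.1 559.8 561.3 567.1] y [167.5 171.9 230.5 287.8 292.1] z [122.2 130.9 134.3]
S 60 74.5 near 262 x [430.1 441.9 446.  450.4 453.5] y [196.2 201.6 256.8 302.9 305.1] z [70.5 72.5 73.8]
S 60 74.5 far 174 x [544.3 549.8 555.7 567.4 579.1] y [205.8 207.4 277.9 312.6 326.8] z [63.3 72.1 73.5]
S 68 92 near 383 x [429.8 438.5
[... 441 characters left out ...]
8.1 451.6] y [173.9 189.5 284.  304.9 305.8] z [123.3 129.8 135. ]
S 121.5 140 far 122 x [543.9 554.3 561.4 568.  569.8] y [171.7 205.7 298.4 305.4 306.3] z [122.7 128.7 135.1]
cap T 82 [570.8  40.   74.9] [[571.7  39.4  70. ]]
cap S 76 [572.8  46.9  72.3] [[572.   43.9  70. ]]
fin 94 ((488.50274658203125, -188.53201293945312), (9.865498542785645, 39.382328033447266), 21.526941299438477) [ 488.10956278 -187.43914297   47.4228201 ]
finS 43 [ 490.01760358 -182.64812639   44.35762156] [ 480.50657863 -205.3061893    38.14254421] [ 499.63172983 -166.60541352   49.62234358]
sheetS ((463.994140625, -121.26882934570312), (110.4953384399414, 175.28225708007812), 21.762969970703125) (301, 185, 64, 38)
```

Call:
carry_out(rows=[{"xyz":[-3.5,-3.7,0],"twist":6},{"xyz":[-7,-7.4,0],"twist":13},{"xyz":[-10.3,-11,0],"twist":20},{"xyz":[-13.6,-14.7,0],"twist":27},{"xyz":[-17,-18.4,0],"twist":34},{"xyz":[-20.3,-22,0],"twist":41},{"xyz":[-23.5,-25.6,0],"twist":47},{"xyz":[-26.7,-29,0],"twist":53.4}])

```text
$.rows[0]: bad value
```

Call:
carry_out(rows=[{"xyz":[-3.5,-3.7,0],"twist":6,"hand":8.5},{"xyz":[-7,-7.4,0],"twist":13,"hand":8.5},{"xyz":[-10.3,-11,0],"twist":20,"hand":8.5},{"xyz":[-13.6,-14.7,0],"twist":27,"hand":8.5},{"xyz":[-17,-18.4,0],"twist":34,"hand":8.5},{"xyz":[-20.3,-22,0],"twist":41,"hand":8.5},{"xyz":[-23.5,-25.6,0],"twist":47,"hand":8.5},{"xyz":[-26.7,-29,0],"twist":53.4,"hand":8.5}])

```text
time_s: 0.9
position: [350.3, 277.8, 231.2]
eef_rot: [-0.0, 0.562, 0.827, -0.0]
force: [0.6, 0.8, -0.3]
grip_width: 85.0
grasp_force: 0.0
```

Call:
carry_out(rows=[{"xyz":[-4.8,-0.4,0],"twist":0,"hand":8.5},{"xyz":[-9.6,-0.8,0],"twist":0,"hand":8.5},{"xyz":[-14.4,-1.3,0],"twist":0,"hand":8.5},{"xyz":[-19.2,-1.7,0],"twist":0,"hand":8.5},{"xyz":[-24,-2.1,0],"twist":0,"hand":8.5},{"xyz":[-28.8,-2.5,1],"twist":0,"hand":8.5},{"xyz":[-33.6,-3,3],"twist":0,"hand":8.5},{"xyz":[-38,-3.4,5],"twist":0,"hand":8.5}])

```text
time_s: 1.7
position: [460.1, -86.6, 181.5]
eef_rot: [0.001, 0.56, 0.828, 0.0]
force: [0.1, 0.1, 0.3]
grip_width: 84.8
grasp_force: 0.0
```

```bash
cat > st.py <<'E'
from rig import robot
import numpy as np,sys
s=robot.state();w,a,b,c=s["eef_rot"];p=np.array(s["position"])
x=np.array([a*a-b*b+w*w-c*c,2*(a*b+w*c)]);y=np.array([2*(a*b-w*c),b*b-a*a+w*w-c*c])
print("t",s["time_s"],"p",p.round(1),"yang",np.degrees(np.arctan2(y[1],y[0])).round(2),"F",np.round(s["force"],1),"g",round(s["grip_width"],1),round(s["grasp_force"],1),"q",np.round(s["q"],2))
if len(sys.argv)>3:
    g=np.array(list(map(float,sys.argv[1:4])));e=g-p;print("shift cm",np.round([e[:2]@x/10,e[:2]@y/10,-e[2]/10],2))
E
python3 st.py 489 -187.5 13
```

```text
t 1.7 p [460.1 -86.6 181.5] yang 21.84 F [0.1 0.1 0.3] g 84.8 0.0 q [-0.08  0.21  0.24  2.06 -0.06  0.88  0.57]
shift cm [-10.44  -1.07  16.85]
```

Call:
carry_out(rows=[{"xyz":[-3.5,-0.3,2],"twist":0,"hand":8.5},{"xyz":[-7,-0.7,4],"twist":0,"hand":8.5},{"xyz":[-9.3,-0.9,6.5],"twist":0,"hand":8.5},{"xyz":[-10.2,-1,8.5],"twist":0,"hand":8.5},{"xyz":[-10.4,-1,9.5],"twist":0,"hand":7},{"xyz":[-10.4,-1,9.5],"twist":0,"hand":5},{"xyz":[-10.4,-1,9.5],"twist":0,"hand":5}])

```text
time_s: 2.4
position: [489.0, -184.0, 86.9]
eef_rot: [-0.0, 0.56, 0.829, 0.0]
force: [0.0, 0.3, -0.9]
grip_width: 50.3
grasp_force: 0.0
```

```bash
python3 st.py 489 -187.5 13; python3 - <<'E'
from rig import robot
from h import *
d={n:robot.snapshot(n) for n in("scene","top")}; pickle.dump(d,open('s1.pkl','wb'))
a=cv2.resize(d["scene"]["color"][120:230,270:380,::-1],(400,400),interpolation=2);b=cv2.resize(d["top"]["color"][190:300,340:450,::-1],(400,400),interpolation=2)
cv2.imwrite('pics/g1.png',np.hstack([a,b]))
E
```

```text
t 2.4 p [ 489.  -184.    86.9] yang 21.89 F [ 0.   0.3 -0.9] g 50.3 0.0 q [ 0.1   0.45  0.25  2.   -0.17  0.71  0.84]
shift cm [-0.32 -0.13  7.39]
```

View pics/g1.png

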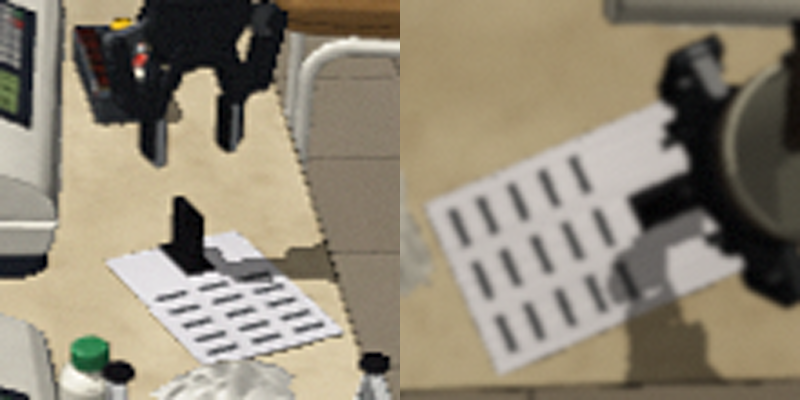

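The left panel shows the fin top (188,205) lying below and between the two finger tips (153,163) and (230,150). The right panel shows the gripper square to the sheet. I descend and close.

Call:
carry_out(rows=[{"xyz":[-0.3,-0.1,2],"twist":0,"hand":5},{"xyz":[-0.3,-0.1,4],"twist":0,"hand":5},{"xyz":[-0.3,-0.1,6],"twist":0,"hand":5},{"xyz":[-0.3,-0.1,7.2],"twist":0,"hand":5},{"xyz":[-0.3,-0.1,7.2],"twist":0,"hand":5}])

```text
time_s: 3.0
position: [488.4, -187.3, 13.9]
eef_rot: [-0.001, 0.56, 0.828, -0.0]
force: [0.1, 1.1, 0.2]
grip_width: 50.1
grasp_force: 0.0
```

Call:
carry_out(rows=[{"xyz":[0,0,0],"twist":0,"hand":2},{"xyz":[0,0,0],"twist":0,"hand":0.5},{"xyz":[0,0,0],"twist":0,"hand":0.5},{"xyz":[0,0,0],"twist":0,"hand":0.5},{"xyz":[0,0,0],"twist":0,"hand":0.5},{"xyz":[0,0,0],"twist":0,"hand":0.5}], force=70)

```text
time_s: 3.6
position: [490.1, -188.4, 15.8]
eef_rot: [0.001, 0.56, 0.828, 0.0]
force: [-0.2, 0.4, 6.9]
grip_width: 9.4
grasp_force: 68.9
```

```bash
python3 st.py 489 -187.5 13
```

```text
t 3.6 p [ 490.1 -188.4   15.8] yang 21.83 F [-0.2  0.4  6.9] g 9.4 68.9 q [ 0.14  0.58  0.21  2.02 -0.22  0.57  0.89]
shift cm [ 0.13 -0.07  0.28]
```

Call:
carry_out(rows=[{"xyz":[0,0,-1],"twist":0,"hand":0.5},{"xyz":[0,0,-2.5],"twist":0,"hand":0.5},{"xyz":[0,0,-4.5],"twist":0,"hand":0.5},{"xyz":[0,0,-7],"twist":3,"hand":0.5},{"xyz":[0,0,-9],"twist":8,"hand":0.5},{"xyz":[0,0,-11],"twist":14,"hand":0.5},{"xyz":[0,0,-11.5],"twist":19,"hand":0.5},{"xyz":[0,0,-11.5],"twist":21.8,"hand":0.5}])

```text
time_s: 4.4
position: [490.1, -188.4, 132.2]
eef_rot: [0.001, 0.708, 0.706, 0.001]
force: [-0.3, 0.3, -1.4]
grip_width: 8.9
grasp_force: 68.3
```

```bash
python3 st.py 497 5 128;  python3 - <<'E'
from rig import robot
from h import *
d={n:robot.snapshot(n) for n in("scene","top")}; pickle.dump(d,open('s2.pkl','wb'))
a=cv2.resize(d["scene"]["color"][100:260,260:420,::-1],(400,400),interpolation=2);b=cv2.resize(d["top"]["color"][170:330,300:460,::-1],(400,400),interpolation=2)
cv2.imwrite('pics/g2.png',np.hstack([a,b]))
E
```

```text
t 4.4 p [ 490.1 -188.4  132.2] yang -0.15 F [-0.3  0.3 -1.4] g 8.9 68.3 q [ 0.01  0.39  0.37  1.97 -0.19  0.81  0.49]
shift cm [19.34  0.64  0.42]
```

View pics/g2.png

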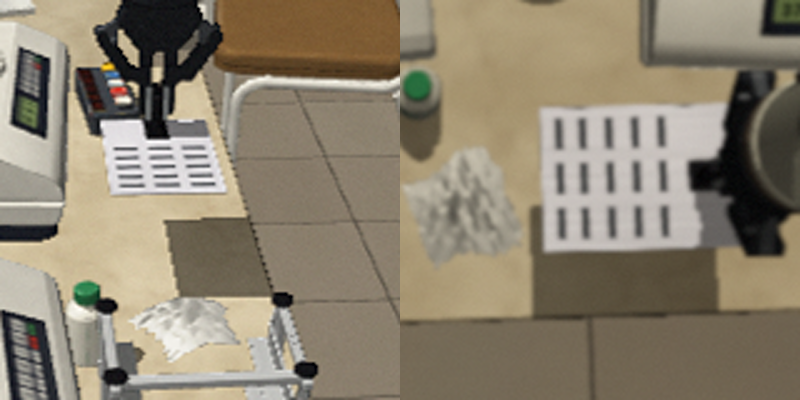

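The sheet is held and rotated into line with the rack; its leading edge is at x≈542 in the right panel. I measure its tilt, yaw and height next.

```bash
cat > pl.py <<'E'
from h import *
import sys
def sheet(d,zlo,zhi,box=(420,570),ylim=(-260,300)):
    for n in("top","scene"):
        s=d[n];C=cloud(s);hs=cv2.cvtColor(s["color"],cv2.COLOR_RGB2HSV)
        m=(C[...,2]>zlo)&(C[...,2]<zhi)&(C[...,0]>box[0])&(C[...,0]<box[1])&(C[...,1]>ylim[0])&(C[...,1]<ylim[1])&(hs[...,1]<45)&(hs[...,2]>120)&(s["z_map"]>0)
        p=C[cv2.erode(m.astype(np.uint8),np.ones((2,2)))>0]
        A=np.c_[p[:,:2]-[497,p[:,1].max()],np.ones(len(p))];k=np.linalg.lstsq(A,p[:,2],rcond=None)[0]
        r=cv2.minAreaRect(C[m][:,:2].astype(np.float32))
        print(n,len(p),"slope deg x,y",np.degrees(k[:2]).round(2),"z lead top",k[2].round(1),"y",np.percentile(p[:,1],[0.5,99.5]).round(1),"x",np.percentile(p[:,0],[0.5,99.5]).round(1),"rect",np.round(r[0],1),np.round(r[1],1),round(r[2],2))
E
python3 -c "
from pl import *
sheet(pickle.load(open('s2.pkl','rb')),95,140,ylim=(-180,0))"
```

```text
top 2894 slope deg x,y [0.05 0.  ] z lead top 119.2 y [-178.5  -55.8] x [434.9 541.8] rect [ 489.7 -116.6] [126.5 110.4] 89.81
scene 752 slope deg x,y [ 0.14 -0.05] z lead top 118.1 y [-173.8  -51.1] x [437.4 543.1] rect [ 491.  -114.7] [109.7 130.5] 0.07
```

Call:
carry_out(rows=[{"xyz":[2,0.1,0],"twist":0,"hand":0.5},{"xyz":[5,0.3,0],"twist":0,"hand":0.5},{"xyz":[8.5,0.5,0],"twist":0,"hand":0.5},{"xyz":[12,0.7,0],"twist":0,"hand":0.5},{"xyz":[15,0.7,0.8],"twist":0,"hand":0.5},{"xyz":[17.5,0.7,2],"twist":0,"hand":0.5},{"xyz":[19,0.7,3],"twist":0,"hand":0.5},{"xyz":[19.3,0.7,3.4],"twist":0,"hand":0.5}])

```text
time_s: 5.3
position: [495.1, 6.8, 94.7]
eef_rot: [-0.001, 0.706, 0.709, -0.0]
force: [0.7, -0.9, -0.2]
grip_width: 9.0
grasp_force: 68.2
```

Call:
carry_out(rows=[{"xyz":[0,0,0],"twist":0,"hand":0.5},{"xyz":[0,0,0],"twist":0,"hand":0.5}])

```text
time_s: 5.5
position: [496.1, 3.1, 95.8]
eef_rot: [0.0, 0.708, 0.707, -0.0]
force: [0.5, 0.1, -1.5]
grip_width: 8.7
grasp_force: 68.2
```

```bash
python3 st.py 497.5 110 98;  python3 - <<'E'
from rig import robot
from pl import *
d={n:robot.snapshot(n) for n in("scene","top")}; pickle.dump(d,open('s3.pkl','wb'))
a=cv2.resize(d["scene"]["color"][170:330,260:420,::-1],(400,400),interpolation=2);b=cv2.resize(d["top"]["color"][170:330,150:310,::-1],(400,400),interpolation=2)
cv2.imwrite('pics/g3.png',np.hstack([a,b]))
sheet(d,80,95,ylim=(20,160),box=(430,556))
E
```

```text
t 5.5 p [496.1   3.1  95.8] yang -0.08 F [ 0.5  0.1 -1.5] g 8.7 68.2 q [-0.31  0.4   0.3   2.06 -0.18  0.7   0.1 ]
shift cm [10.69  0.12 -0.22]
top 1328 slope deg x,y [-0.01 -0.06] z lead top 83.4 y [ 68.4 135.2] x [441.5 548. ] rect [495.8 101.7] [ 71.3 109.9] 89.63
scene 801 slope deg x,y [-0.1  -0.05] z lead top 81.8 y [ 24.7 140.5] x [442.8 548.7] rect [496.4  81.7] [123. 110.] 89.95
```

View pics/g3.png

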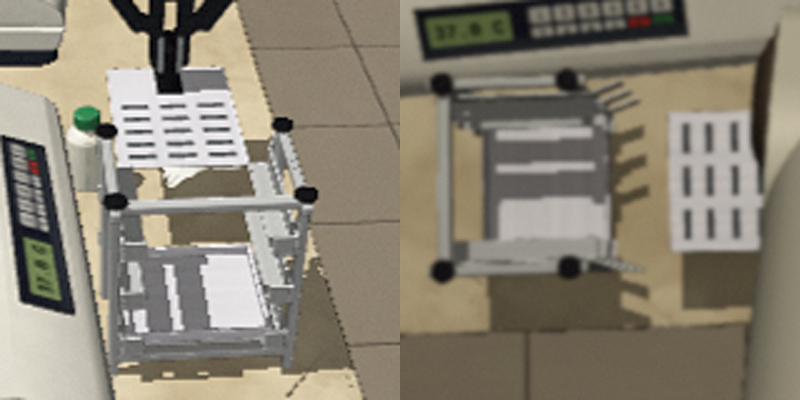

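The sheet is level and its leading edge is about 3 cm ahead of the flares. It sits between the side posts, about 6 mm above the middle ledges and 2 mm left of centre. Inserting slightly raised.

Call:
carry_out(rows=[{"xyz":[1,0.1,-0.2],"twist":0,"hand":0.5},{"xyz":[2.3,0.1,-0.2],"twist":0,"hand":0.5},{"xyz":[3.6,0.1,-0.2],"twist":0,"hand":0.5},{"xyz":[5,0.1,-0.2],"twist":0,"hand":0.5},{"xyz":[6.4,0.1,-0.2],"twist":0,"hand":0.5},{"xyz":[7.8,0.1,-0.2],"twist":0,"hand":0.5},{"xyz":[9.2,0.1,-0.2],"twist":0,"hand":0.5},{"xyz":[10.5,0.1,-0.2],"twist":0,"hand":0.5}])

```text
time_s: 6.4
position: [496.8, 111.4, 97.5]
eef_rot: [-0.0, 0.707, 0.708, -0.0]
force: [0.8, 0.3, -0.6]
grip_width: 9.2
grasp_force: 68.2
```

```bash
python3 st.py 498.5 160 91;  python3 - <<'E'
from rig import robot
from pl import *
d={n:robot.snapshot(n) for n in("scene","top")}; pickle.dump(d,open('s4.pkl','wb'))
a=cv2.resize(d["scene"]["color"][190:330,270:410,::-1],(400,400),interpolation=2);b=cv2.resize(d["top"]["color"][170:310,150:290,::-1],(400,400),interpolation=2)
cv2.imwrite('pics/g4.png',np.hstack([a,b]))
sheet(d,78,95,ylim=(150,260),box=(452,544))
E
```

```text
t 6.4 p [496.8 111.4  97.5] yang 0.07 F [ 0.8  0.3 -0.6] g 9.2 68.2 q [-0.5   0.41  0.27  2.03 -0.17  0.72 -0.12]
shift cm [4.86 0.18 0.65]Traceback (most recent call last):
  File "<stdin>", line 6, in <module>
  File "pl.py", line 8, in sheet
    A=np.c_[p[:,:2]-[497,p[:,1].max()],np.ones(len(p))];k=np.linalg.lstsq(A,p[:,2],rcond=None)[0]
                         ~~~~~~~~~~^^
    return umr_maximum(a, axis, None, out, keepdims, initial, where)
ValueError: zero-size array to reduction operation maximum which has no identity
```

View pics/g4.png

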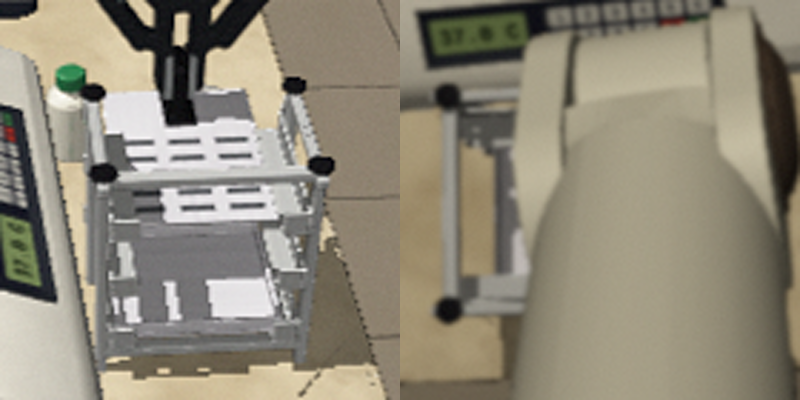

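The scene panel shows the sheet entered under the top rails at middle level, its front edge at (215,215) beyond the bottle. The arm now hides the rack in the top view. Lowering towards the ledges and advancing.

Call:
carry_out(rows=[{"xyz":[0.5,0.15,0.2],"twist":0,"hand":0.5},{"xyz":[1.2,0.15,0.4],"twist":0,"hand":0.5},{"xyz":[2,0.15,0.6],"twist":0,"hand":0.5},{"xyz":[2.8,0.15,0.6],"twist":0,"hand":0.5},{"xyz":[3.5,0.15,0.6],"twist":0,"hand":0.5},{"xyz":[4,0.15,0.6],"twist":0,"hand":0.5},{"xyz":[4.2,0.15,0.6],"twist":0,"hand":0.5}])

```text
time_s: 7.2
position: [498.4, 152.8, 91.6]
eef_rot: [-0.0, 0.707, 0.708, 0.0]
force: [-0.4, 0.2, -1.4]
grip_width: 8.9
grasp_force: 68.2
```

```bash
python3 st.py 498.5 166 90;  python3 - <<'E'
from rig import robot
from pl import *
d={n:robot.snapshot(n) for n in("scene",)}; d["top"]=d["scene"]; pickle.dump(d,open('s5.pkl','wb'))
sheet(d,72,92,ylim=(120,320),box=(456,540))
E
```

```text
t 7.2 p [498.4 152.8  91.6] yang 0.09 F [-0.4  0.2 -1.4] g 8.9 68.2 q [-0.56  0.44  0.26  2.   -0.17  0.72 -0.2 ]
shift cm [1.32 0.01 0.16]
top 807 slope deg x,y [-0.11  0.02] z lead top 77.6 y [133.7 288.5] x [457.1 535.9] rect [497.9 208.3] [ 83.7 164. ] 0.14
scene 807 slope deg x,y [-0.11  0.02] z lead top 77.6 y [133.7 288.5] x [457.1 535.9] rect [497.9 208.3] [ 83.7 164. ] 0.14
```

Call:
carry_out(rows=[{"xyz":[0.3,0,0.1],"twist":0,"hand":0.5},{"xyz":[0.6,0,0.15],"twist":0,"hand":0.5},{"xyz":[0.8,0,0.15],"twist":0,"hand":0.5},{"xyz":[0.9,0,0.15],"twist":0,"hand":0.5},{"xyz":[1,0,0.15],"twist":0,"hand":0.5},{"xyz":[1,0,0.15],"twist":0,"hand":0.5}])

```text
time_s: 7.85
position: [498.4, 162.0, 90.1]
eef_rot: [-0.0, 0.707, 0.707, 0.0]
force: [0.1, 0.5, -1.7]
grip_width: 9.0
grasp_force: 68.2
```

Call:
carry_out(rows=[{"xyz":[0.1,0,0],"twist":0,"hand":0.5},{"xyz":[0.15,0,0],"twist":0,"hand":0.5},{"xyz":[0.2,0,0],"twist":0,"hand":0.5},{"xyz":[0.2,0,0],"twist":0,"hand":0.5}])

```text
time_s: 8.25
position: [498.4, 164.0, 90.1]
eef_rot: [-0.0, 0.707, 0.707, 0.0]
force: [0.2, -0.3, -0.5]
grip_width: 9.3
grasp_force: 68.2
```

Call:
carry_out(rows=[{"xyz":[0.1,0,0.05],"twist":0,"hand":0.5},{"xyz":[0.15,0,0.1],"twist":0,"hand":0.5},{"xyz":[0.2,0,0.1],"twist":0,"hand":0.5},{"xyz":[0.2,0,0.1],"twist":0,"hand":0.5}])

```text
time_s: 8.65
position: [498.4, 164.5, 89.7]
eef_rot: [0.0, 0.707, 0.707, -0.0]
force: [-2.4, -4.5, 7.5]
grip_width: 9.1
grasp_force: 69.6
```

```bash
python3 st.py;  python3 - <<'E'
from rig import robot
from pl import *
d={n:robot.snapshot(n) for n in("scene",)}; d["top"]=d["scene"]; pickle.dump(d,open('s6.pkl','wb'))
sheet(d,72,92,ylim=(120,320),box=(456,540))
E
```

```text
t 8.65 p [498.4 164.5  89.7] yang -0.03 F [-2.4 -4.5  7.5] g 9.1 69.6 q [-0.58  0.45  0.26  1.99 -0.17  0.72 -0.22]
top 746 slope deg x,y [0.16 0.12] z lead top 75.8 y [146.5 300.9] x [456.7 535.9] rect [498.1 220.4] [ 83.8 163. ] 0.02
scene 746 slope deg x,y [0.16 0.12] z lead top 75.8 y [146.5 300.9] x [456.7 535.9] rect [498.1 220.4] [ 83.8 163. ] 0.02
```

Call:
carry_out(rows=[{"xyz":[0.05,0,-0.06],"twist":0,"hand":0.5},{"xyz":[0.1,0,-0.08],"twist":0,"hand":0.5},{"xyz":[0.15,0,-0.08],"twist":0,"hand":0.5},{"xyz":[0.15,0,-0.08],"twist":0,"hand":0.5}])

```text
time_s: 9.1
position: [498.9, 166.0, 89.9]
eef_rot: [0.001, 0.707, 0.707, -0.0]
force: [1.3, -5.0, 0.3]
grip_width: 9.2
grasp_force: 68.5
```

Call:
carry_out(rows=[{"xyz":[0.1,0,0],"twist":0,"hand":0.5},{"xyz":[0.2,0,0],"twist":0,"hand":0.5},{"xyz":[0.2,0,0],"twist":0,"hand":0.5}])

```text
time_s: 9.4
position: [498.9, 166.1, 89.9]
eef_rot: [0.001, 0.708, 0.707, -0.001]
force: [0.5, -8.1, 4.1]
grip_width: 9.0
grasp_force: 69.0
```

Call:
carry_out(rows=[{"xyz":[-0.1,0,0],"twist":0,"hand":0.5},{"xyz":[-0.2,0,0],"twist":0,"hand":0.5},{"xyz":[-0.2,0,0],"twist":0,"hand":1.5},{"xyz":[-0.2,0,0],"twist":0,"hand":2.5},{"xyz":[-0.2,0,0],"twist":0,"hand":4},{"xyz":[-0.2,0,0],"twist":0,"hand":4},{"xyz":[-0.2,0,0],"twist":0,"hand":4}])

```text
time_s: 10.1
position: [498.3, 167.8, 89.9]
eef_rot: [-0.0, 0.707, 0.708, 0.0]
force: [0.3, 0.6, 0.2]
grip_width: 40.0
grasp_force: 0.0
```

Call:
carry_out(rows=[{"xyz":[0,0,-1],"twist":0,"hand":4},{"xyz":[0,0,-3],"twist":0,"hand":4},{"xyz":[0,0,-5],"twist":0,"hand":4},{"xyz":[0,0,-8],"twist":0,"hand":4},{"xyz":[-3,0,-11],"twist":0,"hand":4},{"xyz":[-7,0,-13],"twist":0,"hand":4},{"xyz":[-11,0,-13],"twist":0,"hand":4},{"xyz":[-15,0,-13],"twist":0,"hand":4}])

```text
time_s: 10.9
position: [499.1, 16.1, 221.8]
eef_rot: [0.001, 0.707, 0.707, 0.001]
force: [1.2, 0.2, -0.3]
grip_width: 39.6
grasp_force: 0.0
```

Call:
carry_out(rows=[{"xyz":[-4,0,0],"twist":0,"hand":4},{"xyz":[-8,0,0],"twist":0,"hand":4},{"xyz":[-12,0,0],"twist":0,"hand":4},{"xyz":[-12,0,0],"twist":0,"hand":4}])

```text
time_s: 11.3
position: [497.9, -109.5, 221.2]
eef_rot: [0.002, 0.71, 0.704, -0.0]
force: [-0.8, 0.3, 0.2]
grip_width: 40.0
grasp_force: 0.0
```

```bash
python3 st.py;  python3 - <<'E'
from rig import robot
from pl import *
d={n:robot.snapshot(n) for n in("scene","top")}; pickle.dump(d,open('s7.pkl','wb'))
a=cv2.resize(d["scene"]["color"][190:330,270:410,::-1],(400,400),interpolation=2);b=cv2.resize(d["top"]["color"][170:310,150:290,::-1],(400,400),interpolation=2)
cv2.imwrite('pics/g7.png',np.hstack([a,b]))
sheet(d,71,82,ylim=(120,320),box=(456,540))
E
```

```text
t 11.3 p [ 497.9 -109.5  221.2] yang -0.51 F [-0.8  0.3  0.2] g 40.0 0.0 q [-0.24  0.24  0.46  1.94 -0.13  0.99  0.28]
top 1580 slope deg x,y [ 0.01 -0.1 ] z lead top 76.9 y [141.6 297.1] x [456.3 537.3] rect [498.  220.4] [ 83.9 159.6] 0.0
scene 804 slope deg x,y [0.02 0.06] z lead top 75.9 y [146.6 301.9] x [456.8 536.3] rect [497.7 221.1] [163.9  83.6] 89.67
```

View pics/g7.png

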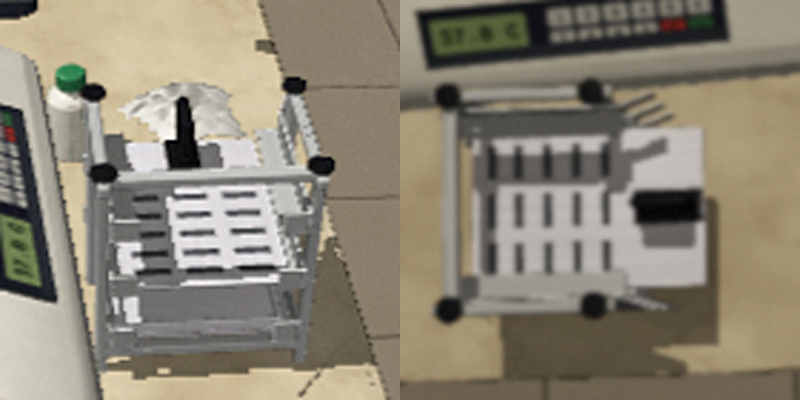

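The sheet lies flat on the middle rails against the stops, with the fin sticking out in front at (668,208). The pan and bottle are unmoved and the gripper is clear. Handing in.

```bash
python3 -c "
from rig import robot
print(robot.finish_job())"
```

```text
the job is handed in; nothing more can be done
None
```

The sheet is lying flat on the middle rails, pushed against the back stops with its grip sticking out in front; I let go of it, left the pan and bottle alone, and handed the job in at about 11 s (the hand-in returned no verdict).

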